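Open the latched test box and load the long filter

TASK

Open the leak-test box: press the release button so that the T-handle pops out, turn the handle as far as it goes to unlatch the hatch, and slide the hatch fully open. Then take the longer of the two filters from the grey rest beside it, lay it lengthwise in the middle of the V-cradle inside the box, and let it settle there before you let go. Leave the shorter filter and everything else on the bench where it is.

Things in the scene. Friction and masses are not known exactly. Their poses are not given: they have to be found in the camera images.
- release_top (a point): Centre of the top of the round steel release button, 28 mm across, in a dark steel ring 44 mm across and 12 mm high on top of the hatch; the top stands 22 mm above the hatch plate. It is pushed straight down: 6 mm of travel, about 5 N fully down, springs back; the T-handle is let go at about 4 mm. It is 62 mm from the T-handle's axis, on the hatch's -x side. Moves with the hatch.
- release (a joint): Travel of the release button in m: 0 up, 0.006 fully pressed.
- handle_bar (a point): Centre of the steel T-handle's crossbar, which is 90 mm long along this point's y axis, 16 mm wide along x and 14 mm high; z is up and is the axis that it turns about. Stowed it lies between two dark cheeks (24 mm apart inside, 14 mm high over the hatch plate, 38 mm over their outsides), its centre 7.5 mm above the hatch plate, and can be neither gripped nor turned; popped out it stands 36 mm higher and can be gripped across its width from above. Moves with the hatch.
- handle_pop (a joint): How far the T-handle has popped out, in m: 0 stowed, 0.036 fully out. A spring drives it out (about 2.5 N where it stands out) and keeps it out.
- handle_turn (a joint): Turn of the T-handle in rad about its upright axis, anticlockwise seen from above: 0 stowed (crossbar along the box's y axis), end stop at 1.4. It draws back the flat steel bolt on the hatch, which is clear of its strike from about 1.0. Stiff by 0.06 N m, stays where it is left; it turns only when popped out.
- hatch (a joint): How far the hatch has slid open, in m: 0 shut, end stop 0.16. It slides level, along the box's -y axis, over the box's solid half; about 3 N to move, stays where it is left. The aluminium hatch plate is 196 mm (x) by 166 mm (y) by 10 mm, its top 111 mm above the table.
- test_box: Grey leak-test box, fixed, 224 mm (its x) by 340 mm (its y), side rails 112 mm high; the strike for the bolt on its +x rail is 131 mm high. Origin at the centre of its underside, z up. The chamber, 200 mm along x by 150 mm along y, open at the top once the hatch is open, is centred at y = +85 mm; the half at -y is a solid deck.
- cradle (a point): In the chamber: the point where the middle of a filter lies when it rests in the cradle, 65 mm above the table, on the box's axis x = 0, y = 85 mm. Cradle of two white V-blocks 14 mm thick, 45 mm to either side of this point along x, with 90 degree grooves along this point's x axis; between them it is open down to the chamber floor at 10 mm above the table. The upper edges of the V's are 30 mm to each side and 8 mm lower than this point.
- long_filter_mid (a point): Middle (on the axis, half-way along) of the longer filter: a cylinder 150 mm long along this point's y axis, 50 mm in diameter, tan pleats and black end caps, 0.25 to 0.5 kg. It lies level in one of the two V-grooves of the grey rest, its middle 55 mm above the table. Either way round will do.
- short_filter_mid (a point): Middle of the shorter filter, 85 mm long and otherwise alike, in the other groove. Not to be moved.
- rest: Fixed grey plastic rest, 250 mm (x) by 120 mm (y), base 12 mm thick; two V-grooves along its y axis at x = -60 and +60 mm, each of two V-blocks 14 mm thick at 30 mm either side of the middle, open between them. Origin at the centre of its underside.
- bracket: Grey sheet-steel angle bracket 110 x 60 x 80 mm high, loose. Leave it.
- spanner_grip (a point): Handle of a loose steel spanner, 190 mm long. Leave it.
- paste_can: Loose can, 60 mm across, 95 mm high; origin under its centre. Leave it.
- impact_gun: Loose impact gun lying on its side, about 160 x 150 x 56 mm. Leave it.
- filter_head: Loose dark steel flanged filter head, 90 mm across, 65 mm high. Leave it.
- screwdriver_grip (a point): Handle of a loose screwdriver, 200 mm long. Leave it.
There are look-alikes about, which are no part of the job. Leave any yellow look-alike of the part that bears long_filter_mid alone.

How it is judged:
By the outcome, as a careful person would: the job done as asked, in the order asked, and still so for the second after the job is handed in, with the robot touching nothing.
It also fails if it takes over 64 s, if anything falls off the work surface, if the arm or the gripper's body presses on something with over 40 N, if the wrist force passes 120 N, or if a joint passes its speed limit or range.

ROBOT

A 7-joint arm with a two-finger parallel gripper is mounted at the origin on the work surface. World frame = base frame: x ahead of the robot, y to its left, z up, the work surface at z = 0. Lengths are in m, angles in rad, forces in N, time in s.
With the tool pointing down it reaches from about 0.425 to 0.875 m from the base axis. Payload 4.7 kg.
Tool frame: the origin (TCP) lies on the mounting face of the last link; the fingertips stand 182 mm ahead of it and the grasp point (between the pads) lies 164 mm ahead of it (ctrl.finger_overhang is the distance from the TCP to the fingertips, in m); z points along the fingers, y is the line along which they close (so a half turn about z gives the same grasp; the last joint's range is limited). The gripper opens to 87 mm and grips with 3 to 60 N. Pads are 19 mm wide; open, the fingers measure 117 mm over their backs; the gripper's body (75 mm by 190 mm) begins 51 mm behind the grasp point.
Start: joints at [-1.095, 0.321, -0.07, 1.45, 0.023, 1.371, -0.057], TCP at [0.29, 0.582, 0.405] pointing down, gripper open.
Joint ranges: [-2.86, 2.86], [-0.3, 2.09], [-1.38, 1.24], [0.06, 2.45], [-1.56, 4.7], [0.09, 2.05], [-2.69, 2.69]. Speed limits (rad/s): [2.57, 2.57, 3.14, 3.14, 3.14, 3.14, 3.14].

INTERFACE

Orientations are given as a rotation vector (axis times angle).
In Python, from bench import ctrl gives the robot as it stands.
- The arm moves only by the shell command python3 -m jog 'ROWS' [FORCE]. ROWS is a JSON object of lists of equal length, an entry for each row: "translation": the shift along the tool's x, y, z as a fraction of full scale, a list of three; "yaw": the turn about the tool's z as a fraction of full scale; "jaw": the closure, from 0 (fully open) to 1 (shut). In form: {"translation": [[dx, dy, dz], ...], "yaw": [yaw, ...], "jaw": [jaw, ...]}. A call has 1 to 8 rows; each row is the pose to reach, as a shift and turn from the pose commanded when the call began, along the tool's axes at that moment, turning the shorter way round; what a row does not reach only later rows make up. Full scale, the value 1, is 0.2 m for a shift and 180 degrees for a turn. A row lasts 1/8 s, in which the tool goes at most 62.5 mm and 10.7 degrees, less where a joint would pass 70% of its speed; a pose out of reach is approached as far as the arm can. A call with a number of a shift or a turn outside -1 to 1 is refused whole. A call with a gripper value outside its range is refused whole. The fingers move at their own pace and stop on an object; FORCE is the grip in N (left out, the last holds). Time passes only in rows, so rows that repeat a pose let the fingers close. It gives the time, the measured TCP pose, the force, the opening and the grip force at its end, in the units of the state.
- ctrl.get_state(): the state, without advancing time (a new reading comes with each control period).
- ctrl.get_image(name): name is "side" or "top"; returns a dict with "pixels" (420x560x3 uint8, blue, green, red), "fx", "fy", "cx", "cy" (pixels), "k1" (the pictures are not rectified: a ray, as slopes to the right and down, at radius r is drawn at 1 + k1 r^2 times it, then the intrinsics apply), "R" (3x3) and "t" (3): a world point X has camera coordinates R X + t. Camera axes: x right, y down, z forward; pixel columns grow to the right and rows downward; lengths in m; the calibration is good to about 2 mm. A picture is of the moment at which its call begins. There is no depth.
- ctrl.close_job(): hands the job in; it is judged then, once.
Trained networks look in a picture, given as the dict that the camera call returned (one of the last four; its "shot" number tells which), for a name from the list of things; names that differ only in an ending like _2 or _b are one class to them, and where a whole thing is asked for, a point or a joint stands for the part that bears it (a point fixed in the world has none). Each returns a list of dicts, best first, with "p" (0 to 1); they miss things now and then, are a little off and sometimes report something else, mostly with a low value. They report only what shows in the picture. A call takes as long as a camera call. They do not tell look-alikes from the thing itself.
- ctrl.silhouettes(label, picture): "region" (420x560 bool, what is visible of it) and "at" ([column, row] in pixels, amid what is visible of it).
The state is a dict: "time": time; "joint_positions": joint angles; "qd": joint speeds; "joint_torque": joint torques, N m; "position": TCP position; "tool_rot": TCP orientation; "ft_force": force on the tool from outside, world axes, zero at the start; "torque": the same for the moment, N m; "grip_width": opening from 0.0 (shut) to 1.0 (fully open); "grip_force": force on a finger pad.
Only numpy, scipy, OpenCV 4.12 (cv2) and the standard library are available. Lean on these libraries where they do the work, as an engineer would, in place of code of your own. Each camera call takes 0.05 s, during which the arm holds its last target. There are 200 camera calls.

## Working session

There is one attempt and no reset: what is moved stays moved. The work goes in short steps, Python scripts to look and compute and a shell command to move; the robot and the scene stay as the last step left them, time stands still between calls to the robot, and variables do not carry over. Pictures are saved under pics/ and viewed, at most 10 in all, crops included, and the job is handed in when it is done.

```bash
ls; mkdir -p pics; cat > h.py <<'E'
import numpy as np, cv2
from bench import ctrl
from scipy.spatial.transform import Rotation as Ro
def und(im,uv):
    s=np.array([(uv[0]-im['cx'])/im['fx'],(uv[1]-im['cy'])/im['fy']]);x=s.copy()
    for _ in range(20): x=s/(1+im['k1']*(x@x))
    return x
def at_z(im,uv,z):
    R=np.array(im['R']);t=np.array(im['t']);d=R.T@np.append(und(im,uv),1);c=-R.T@t
    return c+d*(z-c[2])/d[2]
def proj(im,X):
    p=np.array(im['R'])@np.array(X)+np.array(im['t']);x=p[:2]/p[2];x=x*(1+im['k1']*(x@x))
    return np.array([x[0]*im['fx']+im['cx'],x[1]*im['fy']+im['cy']])
E
python3 - <<'E'
from h import *
s=ctrl.get_state();print({k:np.round(v,3) for k,v in s.items()})
for n in('top','side'):
    im=ctrl.get_image(n);cv2.imwrite(f'pics/{n}0.png',im['pixels'])
    print(n,'cam',-np.array(im['R']).T@np.array(im['t']))
    for l,z in(('release_top',.133),('handle_bar',.1185),('test_box',.1),('long_filter_mid',.08),('short_filter_mid',.08),('rest',.01)):
        for d in ctrl.silhouettes(l,im)[:4]:
            print(l,round(d['p'],2),np.round(d['at']),d['region'].sum(),np.round(at_z(im,d['at'],z),3))
E
```

```text
pics
{'time': np.float64(0.0), 'joint_positions': array([-1.095,  0.322, -0.07 ,  1.452,  0.023,  1.371, -0.057]), 'qd': array([ 0.001,  0.002, -0.001, -0.001, -0.001,  0.001, -0.   ]), 'joint_torque': array([-0.0000e+00, -4.9130e+01, -4.0400e-01, -3.1252e+01, -6.4000e-02,
        4.4000e-02,  0.0000e+00]), 'position': array([0.29 , 0.582, 0.404]), 'tool_rot': array([-7.190e-01, -3.058e+00,  3.000e-03]), 'ft_force': array([ 0.435, -0.179, -0.35 ]), 'torque': array([ 0.022, -0.021,  0.027]), 'grip_force': np.float64(0.0), 'grip_width': np.float64(0.996)}
top cam [0.41257993 0.07004942 1.394381  ]
release_top 0.68 [316. 198.] 121 [ 0.545 -0.081  0.133]
release_top 0.58 [312. 213.] 52 [ 0.497 -0.067  0.133]
release_top 0.45 [416. 194.] 541 [ 0.564 -0.408  0.133]
test_box 0.52 [158. 240.] 310 [0.398 0.434 0.1  ]
long_filter_mid 0.88 [114. 232.] 710 [0.422 0.588 0.08 ]
long_filter_mid 0.79 [208. 201.] 652 [0.533 0.28  0.08 ]
short_filter_mid 0.64 [211. 236.] 403 [0.416 0.265 0.08 ]
rest 0.97 [213. 221.] 1548 [0.467 0.27  0.01 ]
rest 0.51 [235. 139.] 303 [0.764 0.201 0.01 ]
rest 0.49 [316. 196.] 135 [ 0.563 -0.096  0.01 ]
side cam [0.47574327 1.20324257 0.8754831 ]
handle_bar 0.67 [276. 188.] 76 [ 0.561 -0.079  0.119]
test_box 0.69 [280. 199.] 4355 [ 0.546 -0.038  0.1  ]
test_box 0.37 [241. 317.] 1664 [0.62  0.518 0.1  ]
long_filter_mid 0.96 [279. 268.] 741 [0.537 0.311 0.08 ]
long_filter_mid 0.42 [214. 253.] 577 [0.737 0.244 0.08 ]
short_filter_mid 0.79 [319. 264.] 476 [0.419 0.291 0.08 ]
rest 0.88 [299. 283.] 1608 [0.478 0.3   0.01 ]
```

View pics/top0.png

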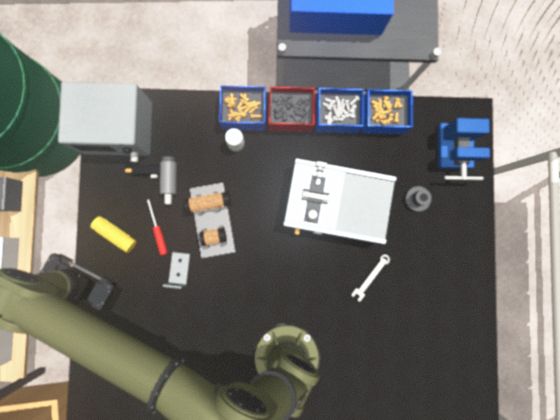

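View pics/side0.png

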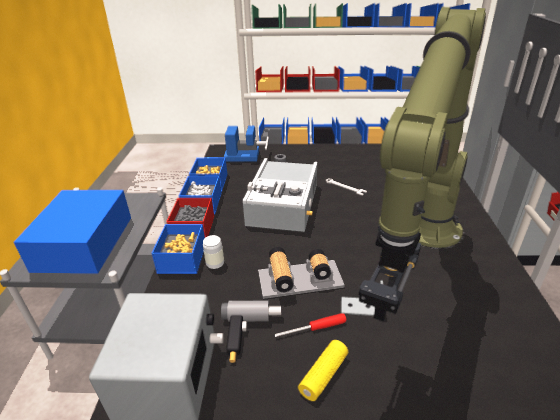

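Top view: the box is at about (340,201), with its handle at (316,196) and button at (312,213). There are two candidates for the long filter: the tan one in the rest at (208,203) and the yellow look-alike on the bench at (113,233). The tan one with black caps, longer than its neighbour at (212,237), fits the description. I'll confirm with an enlarged crop.

```bash
python3 - <<'E'
import cv2
a=cv2.imread('pics/top0.png')[150:265,180:405];b=cv2.imread('pics/side0.png')[150:300,230:350]
cv2.imwrite('pics/c1.png',cv2.resize(a,(788,403),interpolation=cv2.INTER_CUBIC))
cv2.imwrite('pics/c2.png',cv2.resize(b,(480,600),interpolation=cv2.INTER_CUBIC))
E
```

```text
(no output)
```

View pics/c1.png

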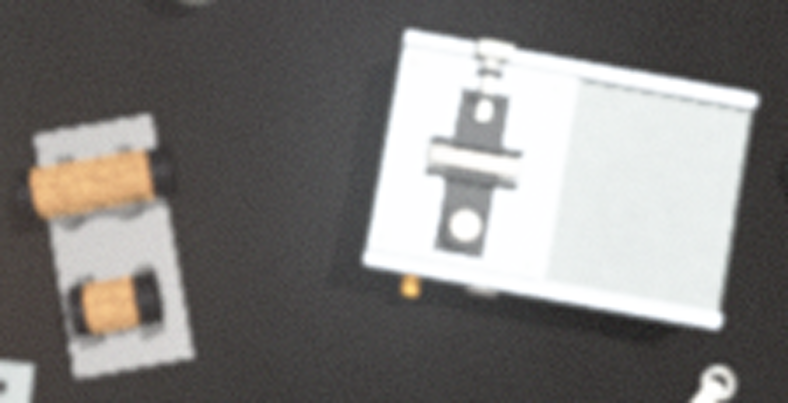

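View pics/c2.png

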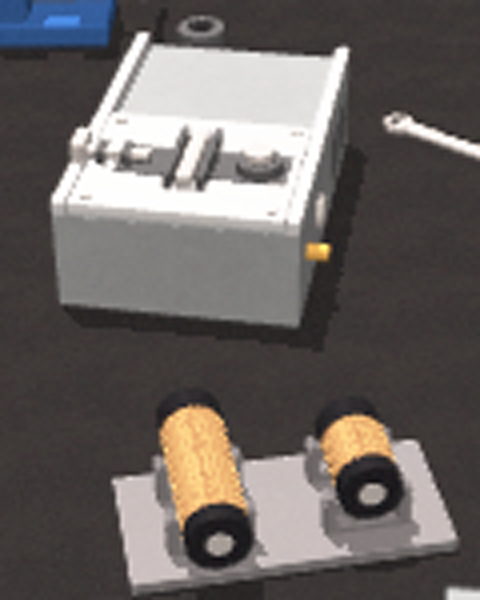

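The crop confirms it: the tan, black-capped filter on the rest at crop (97,185) is the long one, next to the clearly shorter one at (115,305). The button is at crop (465,225) and the crossbar at (475,163). Next I'll fit the poses of the box and rest.

```bash
cat > fit.py <<'E'
from h import *
from scipy.optimize import least_squares
def T(p,q):
    c,s=np.cos(p[2]),np.sin(p[2]);return np.array([p[0]+c*q[0]-s*q[1],p[1]+s*q[0]+c*q[1],q[2]])
E
python3 - <<'E'
from fit import *
t=ctrl.get_image('top');s=ctrl.get_image('side')
c1=lambda u,v:(180+(u+.5)/3.502-.5,150+(v+.5)/3.504-.5)
c2=lambda u,v:(230+(u+.5)/4-.5,150+(v+.5)/4-.5)
Z=.112
obs=[(t,c1(407,30),(.112,.17,Z)),(t,c1(758,95),(.112,-.17,Z)),(t,c1(720,327),(-.112,-.17,Z)),(t,c1(364,264),(-.112,.17,Z)),
(s,c2(55,208),(.112,.17,Z)),(s,c2(300,224),(-.112,.17,Z)),(s,c2(348,48),(-.112,-.17,Z)),(s,c2(144,34),(.112,-.17,Z))]
def go(obs,p0):
    for sel in(obs,[o for o in obs if o[0] is t],[o for o in obs if o[0] is s]):
        r=least_squares(lambda p:np.concatenate([proj(im,T(p,q))-uv for im,uv,q in sel]),p0)
        print(np.round(r.x,4),np.round(r.fun,1))
        if sel is obs: best=r.x
    return best
B=go(obs,[.54,-.16,-.17])
h=.012
R=go([(t,c1(34,134),(.125,.06,h)),(t,c1(154,115),(.125,-.06,h)),(t,c1(194,357),(-.125,-.06,h)),(t,c1(76,378),(-.125,.06,h)),
(s,c2(133,592),(.125,.06,h)),(s,c2(458,548),(-.125,.06,h)),(s,c2(415,440),(-.125,-.06,h)),(s,c2(112,478),(.125,-.06,h))],[.47,.28,.17])
print('handle from box pred', [np.round(at_z(t,c1(475,164),.1185),4),np.round(at_z(s,c2(199,158),.1255),4)])
print('button',np.round(at_z(t,c1(465,225),.133),4),np.round(at_z(s,c2(262,155),.133),4))
print('filter top end mids',at_z(t,c1(22,192),.055),at_z(t,c1(172,170),.055))
print('filter caps side near', at_z(s,c2(216,542),.055))
print('pred long',T(R,(.06,0,.055)),'cradle',T(B,(0,.085,.065)))
for im,n in((t,'top'),(s,'side')):
  for l in('release_top','handle_bar','long_filter_mid'):
    for d in ctrl.silhouettes(l,im)[:2]:
        m=np.argwhere(d['region'])[:,::-1].mean(0);print(n,l,round(d['p'],2),m,np.round(at_z(im,m,{'release_top':.133,'handle_bar':.12,'long_filter_mid':.06}[l]),4))
E
```

```text
[ 0.54   -0.1623 -0.1591] [-0.5  0.4 -0.7  0.1 -0.4  0.  -0.  -0.3 -0.7 -2.   0.6 -0.5  0.7 -0.5
 -0.9 -0.7]
[ 0.5402 -0.1637 -0.1598] [-0.   0.3 -0.3  0.1 -0.1  0.   0.4 -0.4]
[ 0.5396 -0.1557 -0.1579] [-0.7 -1.   0.8  0.5  0.8  0.2 -1.  -0. ]
[0.4737 0.2751 0.1973] [-0.5 -0.2 -1.3 -0.6 -0.8 -0.3 -0.8 -0.2 -0.6 -1.7  0.7 -1.9  0.9 -0.5
  0.1 -0.2]
[0.4727 0.2721 0.1944] [ 0.5  0.1 -0.4 -0.2 -0.   0.1 -0.1  0.1]
[0.4744 0.2797 0.2002] [-0.9 -0.4  0.6 -0.9  0.7  0.4 -0.3  0.9]
handle from box pred [array([ 0.5514, -0.0795,  0.1185]), array([ 0.549 , -0.0622,  0.1255])]
button [ 0.4927 -0.0693  0.133 ] [ 0.4919 -0.0548  0.133 ]
filter top end mids [0.52123646 0.35758983 0.055     ] [0.54600462 0.21171766 0.055     ]
filter caps side near [0.52111503 0.3571001  0.055     ]
pred long [0.53251077 0.28684905 0.055     ] cradle [ 0.55347624 -0.07841274  0.065     ]
top release_top 0.61 [160.39566929 175.13484252] [0.6084 0.4262 0.133 ]
top release_top 0.56 [311.8490566  213.77358491] [ 0.493  -0.0674  0.133 ]
top long_filter_mid 0.94 [113.02503682 233.48895434] [0.4171 0.5981 0.06  ]
top long_filter_mid 0.44 [368.0852459  280.19672131] [ 0.2744 -0.2707  0.06  ]
side handle_bar 0.52 [277.55  189.225] [ 0.5562 -0.0707  0.12  ]
side long_filter_mid 0.92 [323.03607504 370.28571429] [0.4214 0.6386 0.06  ]
side long_filter_mid 0.6 [280.49150142 269.34560907] [0.5324 0.2956 0.06  ]
```

```bash
cat >> h.py <<'E'
def delta(xyz,ang,tip=.182):
    """tool-frame fractions to bring the point `tip` ahead of the TCP to xyz with closing axis at ang (deg, mod 180)"""
    s=ctrl.get_state();R=Ro.from_rotvec(s['tool_rot']).as_matrix()
    d=R.T@(np.array(xyz)+[0,0,tip]-s['position']);a=np.degrees(np.arctan2(R[1,1],R[0,1]))
    y=-((ang-a+90)%180-90)
    print('t',round(float(s['time']),2),'tip',np.round(np.array(s['position'])-[0,0,tip],4),'ang',round(a,1),'-> frac',np.round(d/.2,3),'yaw',round(y/180,4),'F',np.round(s['ft_force'],1),'grip',round(float(s['grip_width']),3),round(float(s['grip_force']),1))
E
python3 -m jog '{"translation":[[-0.3,-0.2,0],[-0.6,-0.4,0],[-1,-0.56,0],[-1,-0.56,0],[-1,-0.56,0],[-1,-0.56,0],[-1,-0.56,0],[-1,-0.56,0]],"yaw":[0.06,0.12,0.18,0.24,0.3,0.36,0.4,0.403],"jaw":[1,1,1,1,1,1,1,1]}' 10
python3 -c "
from h import *
delta((.4925,-.068,.18),-9.1)"
```

```text
time: 2.1
position: [0.4187, 0.3925, 0.4049]
tool_rot: [2.388, 2.042, 0.0]
ft_force: [-0.3, 0.8, 0.1]
grip_width: 0.172
grip_force: 0.0
t 2.1 tip [0.4187 0.3925 0.2229] ang -8.9 -> frac [-2.217  0.722  0.214] yaw 0.0009 F [-0.3  0.8  0.1] grip 0.172 0.0
```

```bash

python3 -m jog '{"translation":[[-0.3,0.2,0],[-0.6,0.4,0],[-0.9,0.6,0],[-1,0.72,0]],"yaw":[0,0,0,0],"jaw":[1,1,1,1]}'
python3 -m jog '{"translation":[[-0.3,0,0],[-0.6,0,0],[-0.9,0,0],[-1,0,0.1]],"yaw":[0,0,0,0],"jaw":[1,1,1,1]}'
python3 -m jog '{"translation":[[-0.217,0,0.114],[-0.217,0,0.114],[-0.217,0,0.114]],"yaw":[0,0,0],"jaw":[1,1,1]}'
python3 - <<'E'
from fit import *
delta((.4925,-.068,.135),-9.1)
s=ctrl.get_state();tip=np.array(s['position'])-[0,0,.182]
out=[]
for n,zf in(('top',5),('side',5)):
    im=ctrl.get_image(n);p=im['pixels'].copy()
    c=proj(im,tip);print(n,'tip px',c, 'TCP',proj(im,s['position']))
    c=proj(im,(.4925,-.068,.133)).astype(int);a=p[c[1]-55:c[1]+55,c[0]-38:c[0]+38]
    b=cv2.resize(a,None,fx=5,fy=5,interpolation=cv2.INTER_CUBIC)
    q=((proj(im,tip)-(c-[38,55])+.5)*5).astype(int);cv2.drawMarker(b,tuple(int(v) for v in q),(0,0,255),0,12,1);out.append(b);print('origin',c-[38,55])
cv2.imwrite('pics/c3.png',np.hstack(out))
E
```

```text
time: 2.6
position: [0.5301, 0.1703, 0.4052]
tool_rot: [-2.386, -2.043, -0.002]
ft_force: [0.8, 0.8, -0.7]
grip_width: 0.004
grip_force: 0.0
time: 3.1
position: [0.4982, -0.0297, 0.3864]
tool_rot: [2.391, 2.034, 0.005]
ft_force: [0.6, 1.2, -0.1]
grip_width: 0.012
grip_force: 0.0
time: 3.48
position: [0.4918, -0.0675, 0.3622]
tool_rot: [-2.387, -2.042, -0.001]
ft_force: [0.2, 0.1, 1.0]
grip_width: 0.008
grip_force: 0.0
t 3.48 tip [ 0.4918 -0.0675  0.1802] ang -8.9 -> frac [-0.002  0.004  0.226] yaw 0.001 F [0.2 0.1 1. ] grip 0.008 0.0
top tip px [313.55108472 213.21417659] TCP [321.32854997 208.9244231 ]
origin [274 158]
side tip px [295.11200797 175.0731513 ] TCP [294.82424674 126.64199118]
origin [256 131]
```

View pics/c3.png

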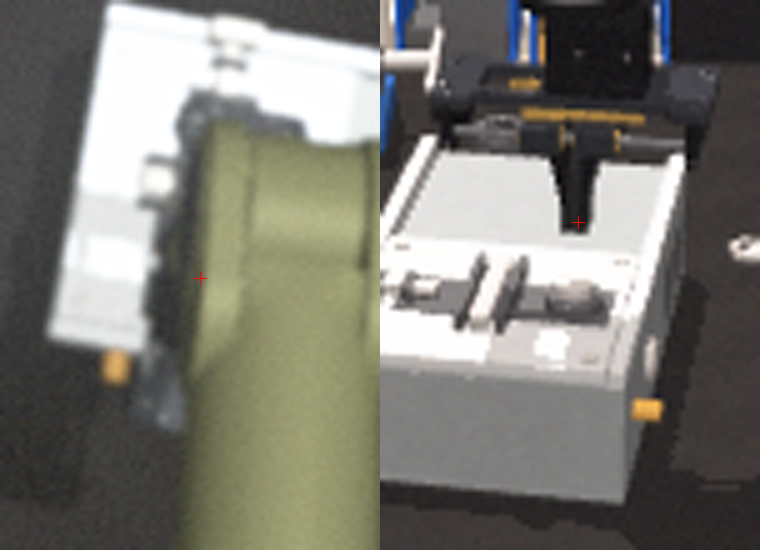

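The tip lines up with the button in x, and any offset in y is a few mm, within the 14 mm button radius. Pressing now.

```bash

python3 -m jog '{"translation":[[0.005,0,0.1],[0.005,0,0.2],[0.005,0,0.235],[0.005,0,0.25],[0.005,0,0.26],[0.005,0,0.265],[0.005,0,0.265]],"yaw":[0,0,0,0,0,0,0],"jaw":[1,1,1,1,1,1,1]}'
python3 -c "
from h import *
delta((.4925,-.068,.135),-9.1)"
```

```text
time: 4.45
position: [0.4922, -0.0664, 0.3096]
tool_rot: [-2.388, -2.041, -0.003]
ft_force: [-1.8, 3.7, 5.7]
grip_width: 0.008
grip_force: 2.7
t 4.45 tip [ 0.4922 -0.0664  0.1276] ang -9.0 -> frac [-0.008  0.003 -0.037] yaw 0.0008 F [-1.8  3.7  5.7] grip 0.008 2.7
```

```bash

python3 -m jog '{"translation":[[0,0,-0.1],[0,0,-0.35],[0,0.1,-0.5],[0,0.31,-0.5],[0,0.31,-0.5]],"yaw":[0,0,0,0,0],"jaw":[1,1,0.6,0.5,0.5]}'
python3 - <<'E'
from fit import *
delta((.5525,-.077,.139),-9.1)
im=ctrl.get_image('side');p=im['pixels']
B=(.540,-.1615,-.1593)
b=cv2.resize(p[130:230,230:340],None,fx=5,fy=5,interpolation=cv2.INTER_CUBIC)
for y in(-.045,.045):
    for z in(.1615,):
        q=((proj(im,T(B,(0,.085+y,z)))-[230,130]+.5)*5).astype(int);cv2.drawMarker(b,tuple(int(v) for v in q),(0,0,255),0,10,1)
cv2.imwrite('pics/c4.png',b)
E
```

```text
time: 5.08
position: [0.555, -0.0769, 0.4083]
tool_rot: [2.387, 2.038, -0.002]
ft_force: [-0.8, -0.3, -0.6]
grip_width: 0.259
grip_force: 0.0
t 5.08 tip [ 0.555  -0.0769  0.2263] ang -9.0 -> frac [-0.001 -0.013  0.436] yaw 0.0004 F [-0.8 -0.3 -0.6] grip 0.259 0.0
```

View pics/c4.png

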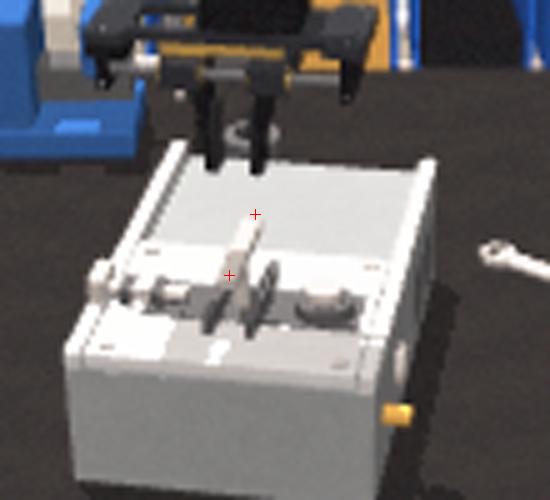

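The handle has popped out: the bar is at crop (241,248), matching the prediction. Descending to grip it.

```bash

python3 -m jog '{"translation":[[0.008,-0.013,0.2],[0.008,-0.013,0.4],[0.008,-0.013,0.436],[0.008,-0.013,0.436],[0.008,-0.013,0.436],[0.008,-0.013,0.436],[0.008,-0.013,0.436]],"yaw":[0,0,0,0,0,0,0],"jaw":[0.5,0.5,0.5,0.6,1,1,1]}' 15
python3 -c "
from h import *
delta((.5525,-.076,.139),-9.1)"
```

```text
time: 6.0
position: [0.5538, -0.0751, 0.3237]
tool_rot: [2.381, 2.034, 0.013]
ft_force: [12.7, -1.8, -5.4]
grip_width: 0.18
grip_force: 15.0
t 6.0 tip [ 0.5538 -0.0751  0.1417] ang -9.0 -> frac [-0.006 -0.006  0.013] yaw 0.0006 F [12.7 -1.8 -5.4] grip 0.18 15.0
```

```bash

python3 -m jog '{"translation":[[0,0.01,0],[0,0.01,0],[0,0.01,0],[0,0.01,0],[0,0.01,0]],"yaw":[0,-0.05,-0.1,-0.15,-0.2],"jaw":[1,1,1,1,1]}'
python3 -c "
from h import *
delta((.5525,-.076,.139),71.1)"
```

```text
time: 6.62
position: [0.5529, -0.0759, 0.3232]
tool_rot: [1.635, 2.681, -0.0]
ft_force: [-1.0, -1.1, 2.8]
grip_width: 0.183
grip_force: 15.0
t 6.62 tip [ 0.5529 -0.0759  0.1412] ang 27.3 -> frac [ 0.    -0.002  0.011] yaw -0.2436 F [-1.  -1.1  2.8] grip 0.183 15.0
```

```bash

python3 -m jog '{"translation":[[0,0,0],[0,0,0],[0,0,0],[0,0,0],[0,0,0],[0,0,0],[0,0,0]],"yaw":[-0.05,-0.1,-0.15,-0.2,-0.24,-0.26,-0.26],"jaw":[1,1,1,1,1,1,1]}'
python3 -c "
from h import *
delta((.5525,-.076,.139),71.1);s=ctrl.get_state();print(s['torque'])
R=Ro.from_rotvec(s['tool_rot']).as_matrix();B=-.1593;print(R.T@np.array([np.sin(B),-np.cos(B),0])*.16/.2)"
```

```text
time: 7.5
position: [0.5512, -0.0783, 0.3221]
tool_rot: [-0.448, -3.106, 0.007]
ft_force: [-6.3, -5.8, 2.3]
grip_width: 0.189
grip_force: 15.3
t 7.5 tip [ 0.5512 -0.0783  0.1401] ang 73.6 -> frac [-0.003  0.013  0.006] yaw 0.0139 F [-6.3 -5.8  2.3] grip 0.189 15.3
[-1.27839466  1.3127368  -0.3145123 ]
[-0.10129486 -0.79355376  0.00343131]
```

```bash

python3 -m jog '{"translation":[[0,0.01,0],[-0.01,-0.05,0],[-0.02,-0.14,0],[-0.03,-0.24,0],[-0.045,-0.34,0],[-0.05,-0.4,0],[-0.05,-0.4,0]],"yaw":[0.014,0.014,0.014,0.014,0.014,0.014,0.014],"jaw":[1,1,1,1,1,1,1]}' 25
python3 -c "
from h import *
delta((.5525,-.076,.139),71.1);s=ctrl.get_state();print(s['torque'])
R=Ro.from_rotvec(s['tool_rot']).as_matrix();B=-.1593
print((R.T@(np.array([.5525,-.0765,0])+np.array([np.sin(B),-np.cos(B),0])*.163-s['position'])/.2)[:2])"
```

```text
time: 8.38
position: [0.5386, -0.1558, 0.3221]
tool_rot: [-0.513, -3.096, 0.001]
ft_force: [-5.5, -0.2, 1.8]
grip_width: 0.18
grip_force: 24.9
t 8.38 tip [ 0.5386 -0.1558  0.1401] ang 71.2 -> frac [0.063 0.4   0.005] yaw 0.0005 F [-5.5 -0.2  1.8] grip 0.18 24.9
[-0.23652532  1.31573552  0.10221524]
[-0.08044237 -0.40420925]
```

```bash

python3 -m jog '{"translation":[[-0.01,-0.07,0],[-0.02,-0.17,0],[-0.04,-0.27,0],[-0.055,-0.35,0],[-0.065,-0.4,0],[-0.068,-0.415,0],[-0.068,-0.42,0],[-0.068,-0.42,0]],"yaw":[0,0,0,0,0,0,0,0],"jaw":[1,1,1,1,1,1,1,1]}'
python3 -c "
from h import *
delta((.5525,-.076,.139),71.1);s=ctrl.get_state();print(s['torque'],np.hypot(.5525-s['position'][0],-.0765-s['position'][1]))"
```

```text
time: 9.38
position: [0.5252, -0.2377, 0.322]
tool_rot: [-0.51, -3.097, -0.003]
ft_force: [-4.1, 3.6, 2.6]
grip_width: 0.183
grip_force: 24.9
t 9.38 tip [ 0.5252 -0.2377  0.14  ] ang 71.3 -> frac [0.13  0.81  0.007] yaw 0.0011 F [-4.1  3.6  2.6] grip 0.183 24.9
[0.59885166 1.00159807 0.05638708] 0.1634913343717172
```

```bash

python3 -m jog '{"translation":[[0,-0.012,0],[0,-0.025,0],[0,-0.025,0],[0,-0.025,0]],"yaw":[0,0,0,0],"jaw":[1,1,1,1]}'
python3 -c "
from h import *
delta((.5525,-.076,.139),71.1)"
```

```text
time: 9.88
position: [0.5249, -0.239, 0.3218]
tool_rot: [-0.505, -3.098, -0.012]
ft_force: [-2.5, 9.5, 3.4]
grip_width: 0.183
grip_force: 24.9
t 9.88 tip [ 0.5249 -0.239   0.1398] ang 71.5 -> frac [0.128 0.817 0.01 ] yaw 0.0021 F [-2.5  9.5  3.4] grip 0.183 24.9
```

```bash

python3 -m jog '{"translation":[[0,0.02,0],[0,0.02,0],[0,0.02,0],[0,0.02,-0.1],[0,0.02,-0.4],[0,0.02,-0.55],[0,0.3,-0.55],[0,0.6,-0.55]],"yaw":[0,0,0,0,0,0,0,0],"jaw":[0.8,0.5,0.5,0.5,0.5,0.3,0,0]}'
python3 -c "
from h import *
delta((.533,.2845,.2),10.8)"
```

```text
time: 10.88
position: [0.5629, -0.1301, 0.4328]
tool_rot: [0.517, 3.096, -0.0]
ft_force: [1.4, 0.2, 0.2]
grip_width: 0.757
grip_force: 0.0
t 10.88 tip [ 0.5629 -0.1301  0.2508] ang 71.0 -> frac [0.815 1.912 0.253] yaw 0.3347 F [1.4 0.2 0.2] grip 0.757 0.0
```

```bash

python3 -m jog '{"translation":[[0.1,0.25,0],[0.2,0.5,0],[0.3,0.75,0],[0.42,1,0],[0.42,1,0]],"yaw":[0,0,0,0,0],"jaw":[0,0,0,0,0]}'
python3 -m jog '{"translation":[[0.1,0.25,0],[0.2,0.5,0],[0.3,0.7,0],[0.4,0.91,0],[0.4,0.91,0],[0.4,0.91,0],[0.4,0.91,0]],"yaw":[0.05,0.1,0.15,0.2,0.25,0.3,0.335],"jaw":[0,0,0,0,0,0,0]}'
python3 - <<'E'
from fit import *
delta((.533,.2845,.042),10.8)
im=ctrl.get_image('side');it=ctrl.get_image('top')
def crop(im,o,w,h,f,pts):
    b=cv2.resize(im['pixels'][o[1]:o[1]+h,o[0]:o[0]+w],None,fx=f,fy=f,interpolation=cv2.INTER_CUBIC)
    for P,c in pts:
        q=((proj(im,P)-o+.5)*f).astype(int);cv2.drawMarker(b,tuple(int(v) for v in q),c,0,10,1)
    return b
s=ctrl.get_state();tip=np.array(s['position'])-[0,0,.182]
B=(.5395,-.163,-.1593)
a=crop(im,np.array([230,160]),100,150,4,[(tip,(0,0,255)),(T((.533,.2845,.195),(0,.075,.055)),(0,255,0)),(T(B,(0,.085,.065)),(255,0,255))]+[(T(B,(x,.085+y,.057)),(255,0,0)) for x in(-.045,.045) for y in(-.03,.03)])
b=crop(it,np.array([280,150]),100,150,4,[(T(B,(0,.085,.065)),(255,0,255))]+[(T(B,(x,.085+y,.057)),(255,0,0)) for x in(-.045,.045) for y in(-.03,.03)])
cv2.imwrite('pics/c5.png',np.hstack([a,b]))
E
```

```text
time: 11.5
position: [0.5467, 0.0922, 0.4316]
tool_rot: [-0.497, -3.101, -0.003]
ft_force: [-0.0, -0.3, 0.4]
grip_width: 0.999
grip_force: 0.0
time: 12.38
position: [0.531, 0.2834, 0.4318]
tool_rot: [2.005, 2.417, -0.0]
ft_force: [-0.9, 0.0, -0.2]
grip_width: 0.999
grip_force: 0.0
t 12.38 tip [0.531  0.2834 0.2498] ang 10.6 -> frac [0.005 0.01  1.039] yaw -0.0009 F [-0.9  0.  -0.2] grip 0.999 0.0
```

View pics/c5.png

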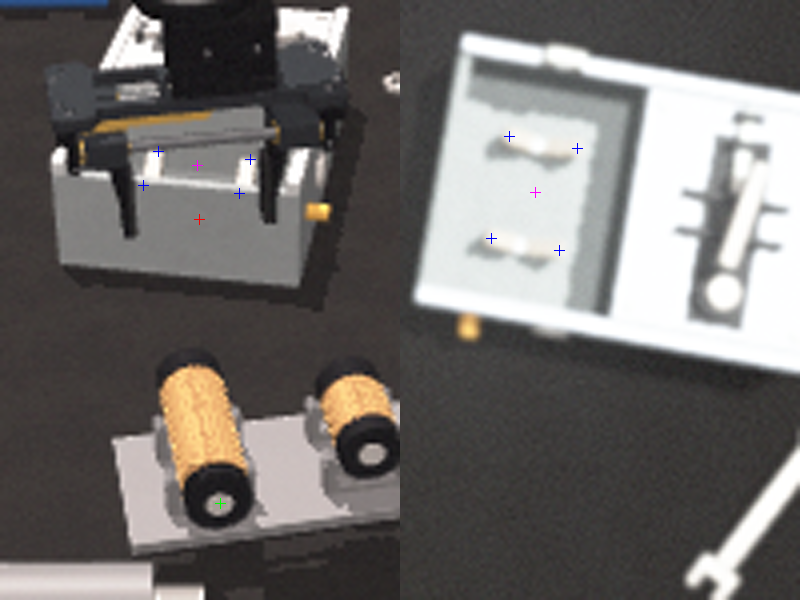

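The hatch is fully open and the V-blocks are at the predicted spots, in crop at (535,145) and (520,245). The filter end-cap at crop (217,500) matches the model, so I'm descending on the long filter.

```bash

python3 -m jog '{"translation":[[0.005,0.01,0.2],[0.005,0.01,0.45],[0.005,0.01,0.7],[0.005,0.01,0.85],[0.005,0.01,0.95],[0.005,0.01,1],[0.005,0.01,1]],"yaw":[0,0,0,0,0,0,0],"jaw":[0,0,0,0,0,0,0]}'
python3 -m jog '{"translation":[[0,0,0.035],[0,0,0.035],[0,0,0.035],[0,0,0.035],[0,0,0.035],[0,0,0.035]],"yaw":[0,0,0,0,0,0],"jaw":[0,0.3,0.6,0.7,0.7,0.7]}' 25
python3 -c "
from h import *
delta((.533,.2845,.042),10.8)"
```

```text
time: 13.35
position: [0.5322, 0.2861, 0.232]
tool_rot: [1.998, 2.424, 0.0]
ft_force: [-0.4, -0.1, 0.5]
grip_width: 0.998
grip_force: 0.0
time: 14.1
position: [0.5325, 0.2863, 0.2251]
tool_rot: [1.998, 2.423, 0.003]
ft_force: [3.6, 0.4, -0.3]
grip_width: 0.567
grip_force: 25.0
t 14.1 tip [0.5325 0.2863 0.0431] ang 11.0 -> frac [-0.009  0.001  0.006] yaw 0.001 F [ 3.6  0.4 -0.3] grip 0.567 25.0
```

```bash

python3 -m jog '{"translation":[[0,0,-0.02],[0,0,-0.1],[0,0,-0.25],[0,0,-0.45],[0,0,-0.65],[0,0,-0.8],[0,0,-0.85],[0,0,-0.85]],"yaw":[0,0,0,0,0,0,0,0],"jaw":[0.7,0.7,0.7,0.7,0.7,0.7,0.7,0.7]}' 30
python3 -c "
from h import *
delta((.553,-.0775,.2),80.9);print(ctrl.get_state()['torque'])"
```

```text
time: 15.1
position: [0.5317, 0.2862, 0.3951]
tool_rot: [-1.999, -2.424, -0.001]
ft_force: [0.2, 0.3, -3.7]
grip_width: 0.566
grip_force: 30.0
t 15.1 tip [0.5317 0.2862 0.2131] ang 11.0 -> frac [-1.805 -0.242  0.065] yaw -0.3884 F [ 0.2  0.3 -3.7] grip 0.566 30.0
[-0.05694956  0.0771666  -0.00104245]
```

```bash

python3 -m jog '{"translation":[[-0.12,-0.02,0],[-0.32,-0.04,0],[-0.55,-0.08,0],[-0.75,-0.1,0],[-0.9,-0.12,0]],"yaw":[0,0,0,0,0],"jaw":[0.7,0.7,0.7,0.7,0.7]}'
python3 -m jog '{"translation":[[-0.2,-0.03,0],[-0.4,-0.06,0],[-0.6,-0.08,0],[-0.75,-0.1,0],[-0.85,-0.12,0],[-0.9,-0.12,0],[-0.9,-0.12,0],[-0.9,-0.12,0]],"yaw":[-0.05,-0.1,-0.15,-0.2,-0.25,-0.3,-0.35,-0.388],"jaw":[0.7,0.7,0.7,0.7,0.7,0.7,0.7,0.7]}'
python3 - <<'E'
from fit import *
delta((.553,-.0775,.053),80.9)
im=ctrl.get_image('side');s=ctrl.get_state();P=np.array(s['position'])-[0,0,.170]
a=np.radians(80.9-90);u=np.array([np.cos(a),np.sin(a),0])
o=np.array([220,110]);b=cv2.resize(im['pixels'][o[1]:o[1]+120,o[0]:o[0]+130],None,fx=5,fy=5,interpolation=cv2.INTER_CUBIC)
for X in(P+u*.075,P-u*.075):
    q=((proj(im,X)-o+.5)*5).astype(int);cv2.drawMarker(b,tuple(int(v) for v in q),(255,0,255),0,10,1)
cv2.imwrite('pics/c6.png',b)
E
```

```text
time: 15.72
position: [0.542, 0.1011, 0.3931]
tool_rot: [-2.002, -2.42, 0.005]
ft_force: [0.4, -0.2, -3.5]
grip_width: 0.569
grip_force: 30.0
time: 16.73
position: [0.5522, -0.0779, 0.393]
tool_rot: [-0.248, -3.128, 0.001]
ft_force: [0.0, 0.0, -2.5]
grip_width: 0.568
grip_force: 30.0
t 16.73 tip [ 0.5522 -0.0779  0.211 ] ang 81.0 -> frac [-0.006  0.003  0.79 ] yaw 0.0003 F [ 0.   0.  -2.5] grip 0.568 30.0
```

View pics/c6.png

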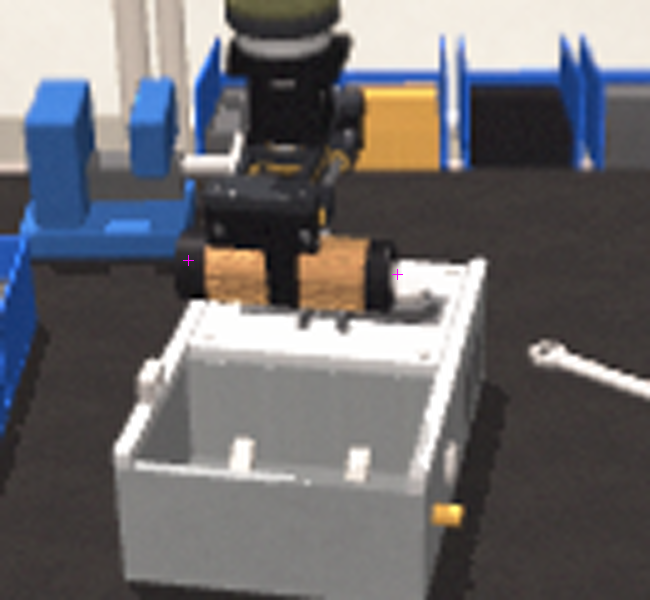

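The filter is held level at crop (285,275), with its middle about 2–3 mm toward +x of the grasp. I'll correct for that while lowering.

```bash

python3 -m jog '{"translation":[[0.006,0.003,0.12],[0.006,0.003,0.3],[0.006,0.003,0.48],[0.006,0.003,0.62],[0.006,0.003,0.7],[0.006,0.003,0.745],[0.006,0.003,0.77],[0.006,0.003,0.77]],"yaw":[0,0,0,0,0,0,0,0],"jaw":[0.7,0.7,0.7,0.7,0.7,0.7,0.7,0.7]}'
python3 -c "
from h import *
delta((.551,-.077,.053),80.9);print(ctrl.get_state()['torque'])"
```

```text
time: 17.77
position: [0.5525, -0.0757, 0.2412]
tool_rot: [0.252, 3.131, 0.0]
ft_force: [0.3, -0.3, -2.7]
grip_width: 0.566
grip_force: 30.0
t 17.77 tip [ 0.5525 -0.0757  0.0592] ang 80.8 -> frac [ 0.006 -0.008  0.031] yaw -0.0005 F [ 0.3 -0.3 -2.7] grip 0.566 30.0
[ 0.00476856 -0.00936503  0.02681563]
```

```bash

python3 -m jog '{"translation":[[0.006,-0.006,0.01],[0.006,-0.006,0.018],[0.006,-0.006,0.025],[0.006,-0.006,0.03],[0.006,-0.006,0.03]],"yaw":[0,0,0,0,0],"jaw":[0.7,0.7,0.7,0.7,0.7]}'
python3 -c "
from h import *
delta((.551,-.077,.053),80.9);print(ctrl.get_state()['torque'])"
```

```text
time: 18.4
position: [0.5514, -0.0784, 0.2367]
tool_rot: [0.253, 3.129, -0.003]
ft_force: [-3.2, -5.0, 7.2]
grip_width: 0.567
grip_force: 30.0
t 18.4 tip [ 0.5514 -0.0784  0.0547] ang 80.7 -> frac [0.003 0.007 0.008] yaw -0.0009 F [-3.2 -5.   7.2] grip 0.567 30.0
[-0.7365008   0.60385973  0.03639939]
```

Contact: the cradle is pushing the filter slightly toward −y. I'll follow it, then ease the grip so the filter settles.

```bash

python3 -m jog '{"translation":[[0,-0.006,0],[0,-0.008,0.004],[0,-0.008,0.004],[0,-0.008,0.004]],"yaw":[0,0,0,0],"jaw":[0.7,0.7,0.7,0.7]}' 12
python3 -c "
from h import *
delta((.551,-.077,.053),80.9);print(ctrl.get_state()['torque'])"
```

```text
time: 18.9
position: [0.5514, -0.0795, 0.2356]
tool_rot: [0.253, 3.128, -0.002]
ft_force: [-2.7, -3.5, 6.4]
grip_width: 0.571
grip_force: 12.0
t 18.9 tip [ 0.5514 -0.0795  0.0536] ang 80.8 -> frac [0.004 0.012 0.003] yaw -0.0007 F [-2.7 -3.5  6.4] grip 0.571 12.0
[-0.6823038   0.33865367 -0.04713502]
```

```bash

python3 -m jog '{"translation":[[0,-0.004,0],[0,-0.004,0],[0,-0.004,0],[0,-0.004,0]],"yaw":[0,0,0,0],"jaw":[0.7,0.7,0.7,0.7]}' 4
python3 - <<'E'
from fit import *
delta((.551,-.077,.053),80.9);print(ctrl.get_state()['torque'])
o=[]
for n,c in(('side',(230,110)),('top',(270,150))):
    im=ctrl.get_image(n);o.append(cv2.resize(im['pixels'][c[1]:c[1]+120,c[0]:c[0]+100],None,fx=4,fy=4,interpolation=cv2.INTER_CUBIC))
cv2.imwrite('pics/c7.png',np.hstack(o))
E
```

```text
time: 19.4
position: [0.5512, -0.0799, 0.2345]
tool_rot: [0.252, 3.129, -0.002]
ft_force: [1.7, -5.7, 1.8]
grip_width: 0.576
grip_force: 4.0
t 19.4 tip [ 0.5512 -0.0799  0.0525] ang 80.8 -> frac [ 0.003  0.014 -0.003] yaw -0.0005 F [ 1.7 -5.7  1.8] grip 0.576 4.0
[-1.11280382 -0.40591469  0.06605231]
```

View pics/c7.png

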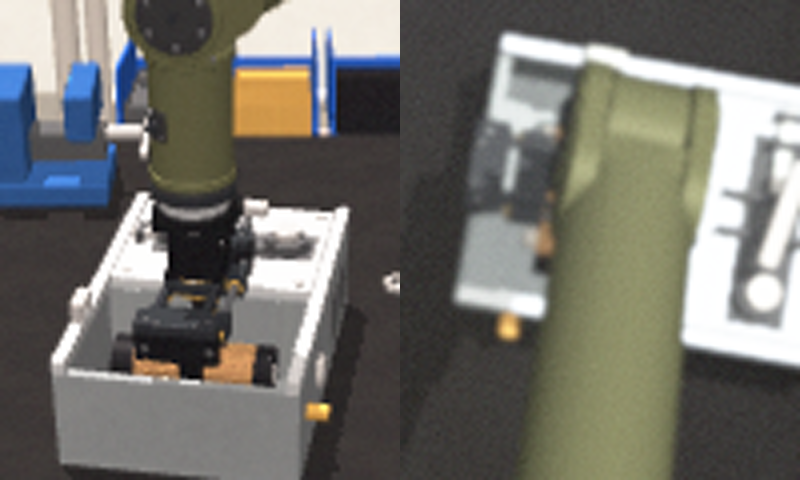

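It sits in the chamber on the cradle at crop (195,360). The weight has gone onto the V-blocks, so I'm releasing and lifting away.

```bash

python3 -m jog '{"translation":[[0,-0.01,0],[0,-0.01,0],[0,-0.01,0],[0,-0.01,0],[0,-0.01,-0.05],[0,-0.01,-0.2],[0,-0.01,-0.5],[0,-0.01,-0.8]],"yaw":[0,0,0,0,0,0,0,0],"jaw":[0.5,0.3,0.15,0.15,0.15,0.15,0.15,0.15]}'
python3 -m jog '{"translation":[[0,0.25,0],[0,0.5,0],[0,0.8,0],[0,1,0],[0,1,0],[0,1,0]],"yaw":[0,0,0,0,0,0],"jaw":[0,0,0,0,0,0]}'
python3 - <<'E'
from fit import *
delta((.551,-.077,.053),80.9)
o=[]
B=(.5395,-.163,-.1593)
for n,c in(('side',(230,150)),('top',(260,140))):
    im=ctrl.get_image(n);c=np.array(c)
    b=cv2.resize(im['pixels'][c[1]:c[1]+100,c[0]:c[0]+80],None,fx=5,fy=5,interpolation=cv2.INTER_CUBIC)
    for x in(-.075,.075):
        q=((proj(im,T(B,(x,.085,.065)))-c+.5)*5).astype(int);cv2.drawMarker(b,tuple(int(v) for v in q),(255,0,255),0,10,1)
    o.append(b)
cv2.imwrite('pics/c8.png',np.hstack(o))
E
```

```text
time: 20.5
position: [0.5498, -0.0809, 0.3962]
tool_rot: [-0.252, -3.131, -0.0]
ft_force: [0.9, 0.6, 0.7]
grip_width: 0.849
grip_force: 0.0
time: 21.25
position: [0.582, 0.1156, 0.3944]
tool_rot: [0.252, 3.131, -0.001]
ft_force: [-0.3, -0.3, -0.0]
grip_width: 0.999
grip_force: 0.0
t 21.25 tip [0.582  0.1156 0.2124] ang 80.8 -> frac [-0.001 -0.975  0.798] yaw -0.0007 F [-0.3 -0.3 -0. ] grip 0.999 0.0
```

View pics/c8.png

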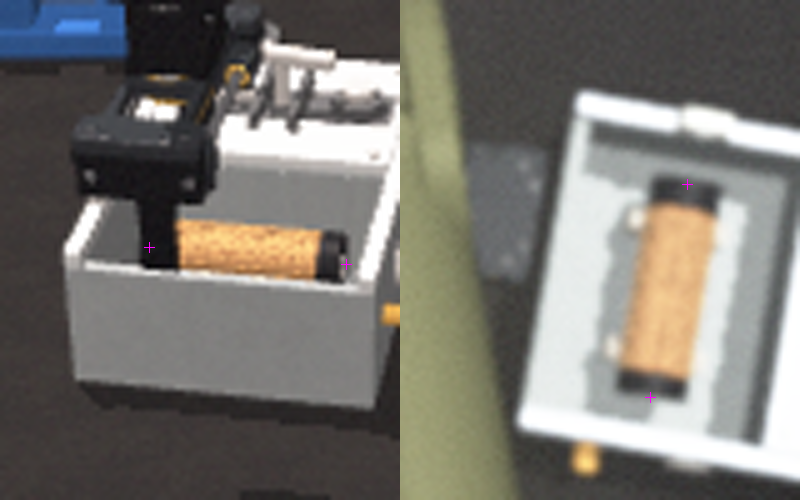

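The filter lies level in both V-blocks. Its ends are within about 2–3 mm of the predicted marks at crop (687,184) and (650,397), the hatch is open, and the gripper is clear. Handing in.

```bash
python3 -c "
from bench import ctrl
print(ctrl.close_job())"
```

```text
the job is handed in; nothing more can be done
None
```

The box is open with its hatch slid to the end stop, the long filter is settled in the middle of the V-cradle to within about 2–3 mm, nothing else was touched, and the job was handed in at about 21 s.

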